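# Find the solenoid can with the loose core and quarantine it

## Task

One of the three sealed solenoid cans in the black rack has a core that has come loose inside. Lift the cans out one at a time and shake each gently to and fro along the line of its two terminals, feeling for the piece that shifts and knocks; put a sound can back upright in the rack, fully down. Press the can that knocks gently into the grey quarantine socket until the side plunger has snapped into its groove and the can is fully home, and leave the other things on the bench alone.

Things in the scene. Friction and masses are not known exactly. Their poses are not given: they have to be found in the camera images.
- rack: black holding rack, 90 x 312 x 26 mm, fixed; origin under its centre, y along its length, z up. Three square pockets in a row. At the start each holds one sealed solenoid can. All look the same and weigh about 0.42 kg; which one has the loose core differs every time and can only be felt.
- pocket_1 (a point): centre of the floor of the rack's left (+y) pocket, 62 mm square, 20 mm deep, floor 6 mm above the worktop, next pocket 105 mm away; z up, x across the rack. The can's base rests at this point. Can: upright aluminium cylinder 58 mm in diameter, 80 mm high, with two brass stud terminals on its black top, 25 mm apart, their tops 91 mm above its base.
- pocket_2 (a point): the same point of the middle pocket, which holds a like can. The line through a can's two terminals lies along this point's x axis within 0.1 rad. Cans can be gripped on the bare wall, 20 to 77 mm above their base; a groove runs round them 8.5 to 17.5 mm above the base, and the foot tapers over the lowest 8 mm.
- pocket_3 (a point): the same point of the right (-y) pocket, which holds a like can. In the faulty can a core of about 0.22 kg slides freely up to 14 mm either way of the middle, along the line of the terminals, and knocks at the ends; a tilt of 5 degrees or a brisk stop or start (over 1 m/s2) moves it. Sound cans have nothing that moves.
- socket_floor (a point): centre of the floor of the grey quarantine socket: a fixed block 94 x 94 x 30 mm (foot 114 mm along x) with one round bore 61 mm wide and 24 mm deep, mouth chamfered 3 mm, floor 6 mm above the worktop; z up. A can fully home has its base at this point. It goes in upright, at any turn about its own axis.
- plunger_nose (a point): round nose of the sprung plunger in the socket's -y wall, 13 mm above the bore's floor; it stands about 5.5 mm into the bore and gives way sideways. A can going in is stopped by it about 12 mm above the floor, must be pressed past it (about 5 to 12 N), and it then snaps into the can's groove. A knob outside (to 74 mm from the bore's centre) belongs to it.
- spool_yellow: bystander: yellow wire spool, 68 mm wide, 51 mm high, standing on the worktop; origin under its centre
- spool_black: bystander: black wire spool, 68 mm wide, 51 mm high, standing on the worktop; origin under its centre
- screwdriver_a: bystander: screwdriver with an amber handle, 183 mm long, lying across in front of the tester; origin under its centre
- tweezers: bystander: steel tweezers, 118 mm long, lying between rack and socket, pointing away from the robot; origin under its centre

How it is judged (in metres and radians):
On the way, in this order (a step that is already met when the one before it is completed fails the run):
1. the can with the loose core is off the rack and shaken: its core has slid to an end of its play (height (world z) of can_a above 0.03 m and (value of joint core_a above 0.01 m or value of joint core_a below -0.01 m)).
2. shaken back: its core has slid away from that end again (height (world z) of can_a above 0.03 m and value of joint core_a between -0.007 and 0.007 m).
At the end, for the whole second after the job is handed in: The can with the loose core is in the quarantine socket, base within 3 mm of its floor; the two sound cans stand in pockets of the rack, bases within 3 mm of the pocket floors; all are upright within 4.5 degrees and released (horizontal distance between can_a and socket_floor below 0.006 m and z of can_a in the frame of socket_floor below 0.003 m and angle between each of can_a, can_b, can_c's own z axis and vertical below 0.08 rad and contact force between each of can_a, can_b, can_c and the fingers below 0.1 N and (horizontal distance between can_b and pocket_1 below 0.006 m or horizontal distance between can_b and pocket_2 below 0.006 m or horizontal distance between can_b and pocket_3 below 0.006 m) and z of each of can_b, can_c in the frame of pocket_2 below 0.003 m and (horizontal distance between can_c and pocket_1 below 0.006 m or horizontal distance between can_c and pocket_2 below 0.006 m or horizontal distance between can_c and pocket_3 below 0.006 m)); the robot touches nothing.
It fails at once if a can is driven against the socket with more than 60 N (contact force between any of can_a, can_b, can_c and socket above 60 N).
It fails at once if a sound can is put into the quarantine socket ((horizontal distance between can_b and socket_floor below 0.006 m and z of can_b in the frame of socket_floor below 0.02 m) or (horizontal distance between can_c and socket_floor below 0.006 m and z of can_c in the frame of socket_floor below 0.02 m)).
It fails at once if a can is flung about (faster than 1 m/s) or upended (over 75 degrees) (linear speed of any of can_a, can_b, can_c above 1 m/s or angle between any of can_a, can_b, can_c's own z axis and vertical above 1.31 rad).
It fails at once if another thing on the bench is shoved more than 30 mm (distance of any of spool_yellow, spool_black, screwdriver_a, tweezers from where it was at the start of the episode above 0.03 m).
It also fails if it takes over 64 s, if anything falls off the work surface, if the arm or the gripper's body presses on something with over 40 N, if the wrist force passes 120 N, or if a joint passes its speed limit or range.

## Robot

A 7-joint arm with a two-finger parallel gripper is mounted at the origin on a cart in front of the work surface, level with it; the furniture and walls round the work are solid. World frame = base frame: x ahead of the robot, y to its left, z up, the work surface at z = 0. Lengths are in mm, angles in rad, forces in N, time in s.
With the tool pointing down it reaches from about 375 to 925 mm from the base axis. Payload 3.1 kg.
Tool frame: the origin (TCP) lies between the finger pads; the fingertips stand 8 mm ahead of it and the grasp point (between the pads) lies 11 mm behind it; z points along the fingers, x is the direction in which the jaws open and shut, and the axes are right-handed (so a half turn about z gives the same grasp; the last joint's range is limited). The gripper opens to 85 mm and grips with 20 to 120 N. Pads are 22 mm wide; open, the fingers measure 114 mm over their backs; the gripper's body (76 mm by 85 mm) begins 54 mm behind the grasp point. The pads swing forward as they close: fully open they stand 13 mm farther back than shut.
Start: joints at [1.151, 0.383, 0.044, 1.598, -0.018, 1.161, -0.05], TCP at [205.598, -616.63, 239.269] pointing down, gripper open.
Joint ranges: [-2.61, 2.61], [-0.41, 2.15], [-1.48, 1.57], [0, 2.5], [-1.57, 4.71], [0.05, 1.97], [-2.85, 2.85]. Speed limits (rad/s): [2.79, 2.79, 3.14, 3.14, 3.14, 3.14, 3.14].

## Interface

Orientations are given as a unit quaternion [x, y, z, w].
In Python, from rig import monitor, eyes, workorder gives the robot as it stands.
- The arm moves only by the tool apply_moves, never from a script. Its argument "rows" is text: rows parted by semicolons, each of 4 numbers parted by spaces: the shift along the tool's x, y, z in mm, then the turn about the tool's z in degrees. In form: x y z turn; .... A call has 1 to 10 rows; each row shifts and turns the pose as measured when the row begins, along the tool's axes as they then stand; what a row does not reach is not made up. A row lasts 1/8 s, in which the tool goes at most 62.5 mm and 10.7 degrees, less where a joint would pass 70% of its speed; a pose out of reach is approached as far as the arm can. A call with a gripper value outside its range is refused whole. "jaw" is the closure in counts, from 0 (fully open) to 255 (shut), set as the call begins (left out, the last holds). The fingers move at their own pace and stop on an object; "grip_force" is the grip in N (left out, the last holds). Time passes only in rows, so rows that do not move let the fingers close. It gives the time, the measured TCP pose, the force and the opening at its end, in the units of the state.
- monitor.get_state(): the state, without advancing time (a new reading comes with each control period).
- eyes.capture(name): name is "scene" or "top"; returns (picture, depth): 480x640x3 uint8, blue, green, red; 480x640 float32, mm along the optical axis (not along the pixel's ray), 0 where there is no reading.
- eyes.calibration(name): a dict with "vertical_fov" (degrees; the focal length in pixels is half the picture's height over the tangent of half this angle, whatever the lens; pixels are square), "cx", "cy" (the principal point, pixels), "camera_from_world" (4x4, takes a point from world to camera coordinates). Camera axes: x right, y down, z forward; pixel columns grow to the right and rows downward; lengths in mm; the calibration is good to about 2 mm. A picture is of the moment at which its call begins. calibration takes no time and is no camera call.
- workorder.sign_off(): hands the job in, once; it reports no verdict.
The state is a dict: "time": time; "qpos": joint angles; "joint_velocities": joint speeds; "joint_torque": joint torques, N m; "tcp_pos": TCP position; "tool_rot": TCP orientation; "contact_force": force on the tool from outside, world axes, zero at the start; "ft_torque": the same for the moment, N m; "width": finger opening in mm.
Only numpy, scipy, OpenCV 4.12 (cv2) and the standard library are available. Lean on these libraries where they do the work, as an engineer would, in place of code of your own. Each camera call takes 0.05 s, during which the arm holds its last target. There are 200 camera calls.

## Working session

There is one attempt and no reset: what is moved stays moved. The work goes in short steps, Python scripts to look and compute and a tool call to move; the robot and the scene stay as the last step left them, time stands still between calls to the robot, and variables do not carry over. Pictures are saved under pics/ and viewed, about 8 in all and at most 12, crops included, and the job is handed in when it is done.

Besides the shell and the picture viewer there is one more tool, called after "Emit:" by a JSON object that holds its "fn" and its "kwargs", one argument or row to a line. apply_moves: Moves the arm, as the interface text tells. Its arguments: {"type":"object","properties":{"rows":{"type":"string"},"jaw":{"type":"number"},"grip_force":{"type":"number"}},"required":["rows"]}

```bash
ls; mkdir -p pics; python3 - <<'E'
from rig import monitor, eyes
import cv2,numpy as np
for n in ("scene","top"):
    p,d=eyes.capture(n); cv2.imwrite(f"pics/{n}0.png",p); np.save(f"pics/{n}0.npy",d)
    print(eyes.calibration(n))
print(monitor.get_state())
E
```

```text
pics
{'vertical_fov': 45.890651919247276, 'cx': 320.5638220361711, 'cy': 241.12144038279953, 'camera_from_world': array([[-7.44733175e-01, -6.67320616e-01,  7.46282685e-03,
         3.57667719e+02],
       [-3.84763485e-01,  4.20207392e-01, -8.21816773e-01,
         2.74010774e+02],
       [ 5.45279340e-01, -6.14905638e-01, -5.69702991e-01,
         7.07630937e+02],
       [ 0.00000000e+00,  0.00000000e+00,  0.00000000e+00,
         1.00000000e+00]])}
{'vertical_fov': 50.52286536192839, 'cx': 319.8882687620619, 'cy': 241.1906005458783, 'camera_from_world': array([[ 2.65266906e-02, -9.99633014e-01,  5.49297988e-03,
        -6.43283507e+01],
       [-9.85549752e-01, -2.70717832e-02, -1.67208865e-01,
         5.35442088e+02],
       [ 1.67296207e-01, -9.78107123e-04, -9.85906194e-01,
         1.02503185e+03],
       [ 0.00000000e+00,  0.00000000e+00,  0.00000000e+00,
         1.00000000e+00]])}
{'time': 0.1, 'qpos': array([ 1.15120895,  0.38376577,  0.04383725,  1.59945789, -0.01792493,
        1.16121844, -0.04990285]), 'joint_velocities': array([ 0.00041548, -0.00165813, -0.0003533 , -0.0029006 ,  0.00022672,
       -0.00233238, -0.00084928]), 'joint_torque': array([ 2.44454910e-03, -4.34726822e+01,  1.02895930e+00, -2.50455379e+01,
        1.07628937e-02,  5.43047790e-03,  1.45770745e-06]), 'tcp_pos': array([ 205.30254419, -615.81651212,  237.98570262]), 'tool_rot': array([ 8.11271577e-01, -5.84668213e-01, -1.02694663e-03, -6.74296783e-04]), 'contact_force': array([-0.12498546,  0.19652931,  0.41867956]), 'ft_torque': array([-0.01808178,  0.03217388, -0.06466708]), 'width': 85.54433119828501}
```

View pics/top0.png

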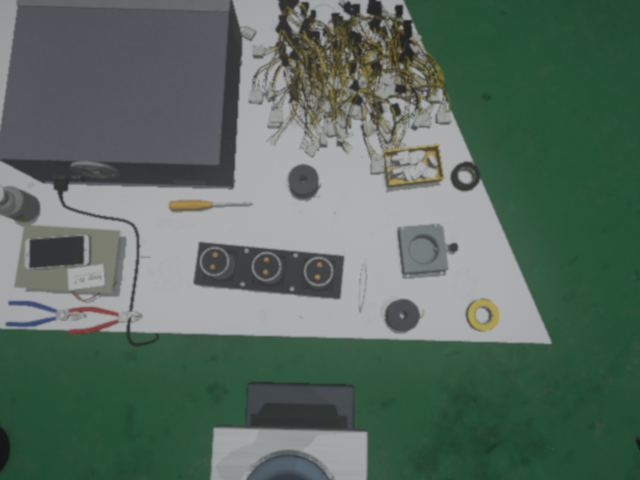

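View pics/scene0.png

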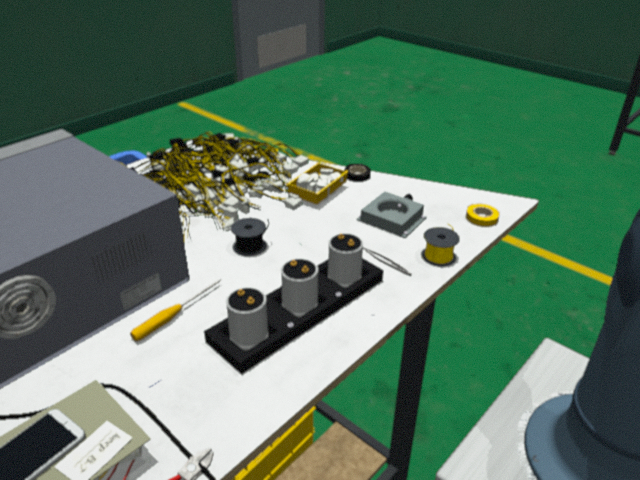

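Top view: cans at about (215,262), (266,267), (319,271); socket bore at (424,249) with its knob at (453,247); yellow spool at (402,315), black spool at (303,181), tweezers at (363,285). The scene view agrees with this layout.

```bash
cat > h.py <<'E'
import numpy as np,cv2
from rig import monitor,eyes
def cal(n):
    c=eyes.calibration(n); f=240/np.tan(np.radians(c["vertical_fov"]/2)); return f,c["cx"],c["cy"],np.array(c["camera_from_world"])
def ray(n,u,v,z):
    f,cx,cy,T=cal(n); R,t=T[:3,:3],T[:3,3]
    o=-R.T@t; d=R.T@np.array([(u-cx)/f,(v-cy)/f,1]); return (o+d*(z-o[2])/d[2])
def proj(n,P):
    f,cx,cy,T=cal(n); c=T[:3,:3]@np.array(P)+T[:3,3]; return f*c[0]/c[2]+cx,f*c[1]/c[2]+cy
def cents(m,amin,amax=1e9):
    n,l,s,c=cv2.connectedComponentsWithStats(m.astype(np.uint8)); return [(c[i],s[i,4]) for i in range(1,n) if amin<s[i,4]<amax]
E
python3 - <<'E'
from h import *
for n in ("top","scene"):
    p=cv2.imread(f"pics/{n}0.png"); h=cv2.cvtColor(p,cv2.COLOR_BGR2HSV)
    m=(h[...,0]>5)&(h[...,0]<25)&(h[...,1]>100)&(h[...,2]>70)
    print(n)
    for c,a in cents(m,5,100):
        P=ray(n,*c,97)
        if 300<P[0]<700 and -250<P[1]<350: print('brass',c.round(1),a,P.round(1))
p=cv2.imread("pics/top0.png"); g=p.max(2); h=cv2.cvtColor(p,cv2.COLOR_BGR2HSV)
# rack
m=np.zeros_like(g); m[225:310,180:352]=(g[225:310,180:352]<130)*255
m=cv2.morphologyEx(m,cv2.MORPH_CLOSE,np.ones((9,9)))
c=max(cv2.findContours(m,0,2)[0],key=cv2.contourArea); r=cv2.minAreaRect(c)
q=cv2.boxPoints(r);print('rack',r,[ray("top",*x,26)[:2].round(1) for x in q])
# socket
s=p[210:290,385:470]; cv2.imwrite("pics/crop.png",np.hstack([cv2.resize(s,None,fx=6,fy=6,interpolation=cv2.INTER_CUBIC)]))
m=np.zeros_like(g); m[215:285,390:460]=(g[215:285,390:460]<165)*255
m=cv2.morphologyEx(m,cv2.MORPH_OPEN,np.ones((9,9)))
c=max(cv2.findContours(m,0,2)[0],key=cv2.contourArea); r=cv2.minAreaRect(c); q=cv2.boxPoints(r)
print('sock',r,[ray("top",*x,30)[:2].round(1) for x in q])
d=np.load("pics/top0.npy"); f,cx,cy,T=cal("top")
def cloud(u0,u1,v0,v1):
    v,u=np.mgrid[v0:v1,u0:u1]; z=d[v0:v1,u0:u1]; P=np.stack([(u-cx)/f*z,(v-cy)/f*z,z],-1)[z>0]
    return (P-T[:3,3])@T[:3,:3]
P=cloud(385,470,210,290)
k=(P[:,2]>23)&(P[:,2]<45); A=P[k]; print('socktop',len(A),np.median(A[:,2]),cv2.minAreaRect(A[:,:2].astype(np.float32)))
k=(P[:,2]<15)&(abs(P[:,0]-A[:,0].mean())<20)&(abs(P[:,1]-A[:,1].mean())<20); print('bore floor',P[k].mean(0),k.sum())
P=cloud(180,352,225,310); k=P[:,2]>75; A=P[k].astype(np.float32)
for i in range(3):
    pass
_,lab,cen=cv2.kmeans(A[:,:2].copy(),3,None,(3,50,.1),5,cv2.KMEANS_PP_CENTERS)
for i in range(3):
    B=A[lab[:,0]==i]; print('can',len(B),np.median(B[:,2]),cv2.minEnclosingCircle(B[:,:2].copy()),B.mean(0))
k=(P[:,2]>18)&(P[:,2]<34);print('rack d',cv2.minAreaRect(P[k][:,:2].astype(np.float32)))
print('spools',[ray("top",*x,51).round(0) for x in ((402,315),(303,181))])
E
```

```text
top
brass [388.6 169. ] 10 [ 682.3 -186.8   97. ]
brass [394.9 181.1] 68 [ 656.9 -199.8   97. ]
brass [215.  254.3] 7 [496.  158.2  97. ]
brass [266. 259.] 9 [489.4  56.3  97. ]
brass [319. 264.] 9 [482.2 -49.3  97. ]
brass [212.  266.3] 7 [471.9 162.6  97. ]
brass [265.1 271.7] 9 [464.  57.  97.]
brass [317.  276.8] 10 [456.6 -46.   97. ]
scene
brass [476.4 221. ] 54 [ 333.7 -239.6   97. ]
brass [340.8 236.4] 25 [476.3 -44.7  97. ]
brass [350.6 241.9] 43 [454.3 -43.4  97. ]
brass [293.1 262.8] 34 [484.   60.7  97. ]
brass [304.6 268.5] 46 [460.8  59.4  97. ]
brass [240.7 292.2] 39 [490.6 162.6  97. ]
brass [250.1 299.8] 52 [468.  164.8  97. ]
rack ((268.5591735839844, 270.2845153808594), (147.3396759033203, 44.027706146240234), 5.492323875427246) [array([438.9, 214.9]), array([532.8, 212.3]), array([ 510.9, -102.1]), array([417.6, -95. ])]
sock ((426.7620849609375, 250.1448211669922), (53.564334869384766, 59.29447937011719), 85.2363510131836) [array([ 577.3, -210.2]), array([ 591.6, -337.4]), array([ 476.5, -344.8]), array([ 462.7, -219.8])]
socktop 1414 29.486760681321577 ((530.2526245117188, -283.4996337890625), (94.54490661621094, 122.351318359375), 6.266403675079346)
bore floor [ 528.69697651 -273.29778055    5.91265615] 334
can 670 86.66202 ((476.24346923828125, 57.55681610107422), 29.47331428527832) [475.73343   57.17479   86.914696]
can 664 86.41606 ((468.8725280761719, -47.341915130615234), 29.398422241210938) [468.6571   -47.221344  86.686844]
can 679 86.62399 ((483.34246826171875, 162.35935974121094), 29.616283416748047) [482.91415  161.36937   86.811295]
rack d ((476.3392333984375, 57.828765869140625), (312.2708435058594, 90.46537780761719), 86.0379638671875)
spools [array([ 388., -222.,   51.]), array([665., -10.,  51.])]
```

View pics/crop.png

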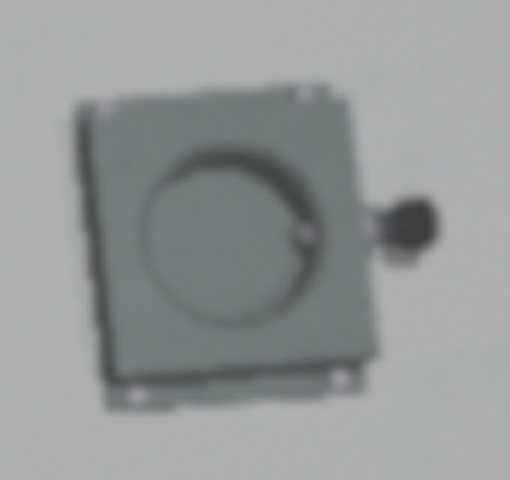

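Depth and brass measurements agree: cans at (483,162), (476,57.5) and (469,-47), rack yaw -4°. I'll refine the socket centre, write a helper that turns targets into tool deltas, and start by rotating the tool.

```bash
cat >> h.py <<'E'
def pose():
    s=monitor.get_state(); x,y,z,w=s["tool_rot"]
    R=np.array([[1-2*(y*y+z*z),2*(x*y-z*w),2*(x*z+y*w)],[2*(x*y+z*w),1-2*(x*x+z*z),2*(y*z-x*w)],[2*(x*z-y*w),2*(y*z+x*w),1-2*(x*x+y*y)]])
    return s,R
def to(*P,yaw=None):
    s,R=pose(); yw=np.degrees(np.arctan2(R[1,0],R[0,0]))
    print('t',round(s["time"],2),'tcp',s["tcp_pos"].round(1),'yaw',yw.round(1),'tilt',np.degrees(np.arccos(-R[2,2])).round(2),'w',round(s["width"],1),'F',s["contact_force"].round(2),'M',s["ft_torque"].round(3))
    for p in P: print(p,'-> tool',(R.T@(np.array(p)-s["tcp_pos"])).round(1),'turn',None if yaw is None else round(yw-yaw,1))
E
python3 - <<'E'
from h import *
from scipy.optimize import least_squares
d=np.load("pics/top0.npy"); f,cx,cy,T=cal("top")
v,u=np.mgrid[210:290,385:470]; z=d[210:290,385:470]; P=(np.stack([(u-cx)/f*z,(v-cy)/f*z,z],-1).reshape(-1,3)-T[:3,3])@T[:3,:3]
A=P[(abs(P[:,2]-30)<5)]; c0=np.array([528.7,-269.5])
A=A[np.linalg.norm(A[:,:2]-c0,axis=1)<66]
print(cv2.minAreaRect(A[:,:2].astype(np.float32)))
# inner edge by angle
r=A[:,:2]-c0; rr=np.hypot(*r.T); th=np.arctan2(r[:,1],r[:,0]); E=[]
for k in range(36):
    s=abs((th-k*np.pi/18+np.pi)%(2*np.pi)-np.pi)<.12
    if s.any(): i=np.where(s)[0][rr[s].argmin()]; E.append(A[i,:2])
E=np.array(E); q=least_squares(lambda p:np.hypot(*(E-p[:2]).T)-p[2],[*c0,30],loss='soft_l1').x; print('bore circle',q)
to((469,-47,180),yaw=-94)
E
```

```text
((529.733642578125, -278.7730712890625), (94.54490661621094, 112.84136962890625), 6.266403675079346)
bore circle [ 528.70290508 -269.92115565   30.51354655]
t 0.1 tcp [ 205.3 -615.8  238. ] yaw -71.6 tilt 0.14 w 85.5 F [-0.12  0.2   0.42] M [-0.018  0.032 -0.065]
(469, -47, 180) -> tool [-456.1 -430.1   59.1] turn 22.4
```

Emit:
{"fn": "apply_moves", "kwargs": {
  "rows": "0 0 0 7.5;0 0 0 7.5;0 0 0 7.4;0 0 0 0",
  "jaw": 0,
  "grip_force": 70
}}

```text
time: 0.6
tcp_pos: [204.5, -613.7, 234.6]
tool_rot: [-0.678, 0.735, 0.004, 0.002]
contact_force: [1.0, -0.4, 0.9]
width: 85.3
```

```bash
python3 -c "
from h import *
to((469,-47,180),yaw=-94)"
```

```text
t 0.6 tcp [ 204.5 -613.7  234.6] yaw -94.6 tilt 0.5 w 85.3 F [ 1.03 -0.41  0.86] M [-0.027  0.01  -0.052]
(469, -47, 180) -> tool [-585.6 -218.5   58.4] turn -0.6
```

Emit:
{"fn": "apply_moves", "kwargs": {
  "rows": "-56 -21 2 0;-56 -21 3 0;-56 -21 3 0;-56 -21 3 0;-56 -21 3 0;-56 -21 3 0;-56 -21 3 0;-56 -21 3 0;-56 -21 3 0;-40 -15 0 0"
}}

```text
time: 1.85
tcp_pos: [451.4, -74.2, 208.9]
tool_rot: [-0.684, 0.73, 0.002, 0.0]
contact_force: [0.3, -1.3, -0.3]
width: 85.5
```

```bash
python3 -c "
from h import *
to((469,-47,150),yaw=-94)"
```

```text
t 1.85 tcp [451.4 -74.2 208.9] yaw -93.7 tilt 0.18 w 85.5 F [ 0.35 -1.29 -0.29] M [-0.029 -0.054 -0.007]
(469, -47, 150) -> tool [-28.1 -16.   58.9] turn 0.3
```

Emit:
{"fn": "apply_moves", "kwargs": {
  "rows": "-28 -16 30 0;0 0 30 0;0 0 0 0;0 0 0 0"
}}

```text
time: 2.35
tcp_pos: [472.4, -41.1, 149.6]
tool_rot: [-0.69, 0.724, 0.0, 0.002]
contact_force: [-0.7, -0.3, -0.2]
width: 85.4
```

```bash
python3 -c "
from h import *
to((468.8,-47.2,40),yaw=-94)"
```

```text
t 2.35 tcp [472.4 -41.1 149.6] yaw -92.7 tilt 0.26 w 85.4 F [-0.68 -0.34 -0.16] M [ 0.005 -0.037 -0.008]
(468.8, -47.2, 40) -> tool [  6.7   3.6 109.6] turn 1.3
```

Emit:
{"fn": "apply_moves", "kwargs": {
  "rows": "6.5 3.5 0 1.3;0 0 0 0;0 0 0 0"
}}

```text
time: 2.72
tcp_pos: [469.6, -50.0, 152.3]
tool_rot: [-0.68, 0.733, -0.002, 0.003]
contact_force: [0.2, 0.3, 0.4]
width: 85.3
```

```bash
python3 -c "
from h import *
to((468.8,-47.2,40),yaw=-94)"
```

```text
t 2.73 tcp [469.6 -50.  152.3] yaw -94.3 tilt 0.44 w 85.3 F [0.18 0.34 0.43] M [ 0.025  0.026 -0.01 ]
(468.8, -47.2, 40) -> tool [ -2.5   1.9 112.3] turn -0.3
```

```bash
python3 -c "
from h import *
for i in range(4):
  eyes.capture('top'); to()
to((468.8,-47.2,40),yaw=-94)"
```

```text
t 2.77 tcp [469.6 -50.1 152.3] yaw -94.3 tilt 0.44 w 85.2 F [ 0.1  -0.55 -0.21] M [-0.013 -0.011 -0.027]
t 2.83 tcp [469.5 -49.8 152.1] yaw -94.3 tilt 0.42 w 85.3 F [-0.11 -0.43 -0.03] M [ 0.032  0.035 -0.025]
t 2.88 tcp [469.5 -49.6 151.9] yaw -94.3 tilt 0.41 w 85.6 F [ 0.6  -0.17  0.35] M [-0.035  0.049 -0.025]
t 2.92 tcp [469.4 -49.5 151.8] yaw -94.2 tilt 0.39 w 85.7 F [-0.95 -0.22 -0.41] M [0.047 0.039 0.035]
t 2.92 tcp [469.4 -49.5 151.8] yaw -94.2 tilt 0.39 w 85.7 F [-0.95 -0.22 -0.41] M [0.047 0.039 0.035]
(468.8, -47.2, 40) -> tool [ -1.9   1.4 111.8] turn -0.2
```

Emit:
{"fn": "apply_moves", "kwargs": {
  "rows": "-2 1.5 30 0;0 0 30 0;0 0 30 0;0 0 5 0;0 0 0 0"
}}

```text
time: 3.55
tcp_pos: [471.4, -46.7, 56.2]
tool_rot: [-0.681, 0.732, -0.003, 0.005]
contact_force: [0.5, -0.0, -0.0]
width: 85.3
```

```bash
python3 -c "
from h import *
to((468.8,-47.2,40),yaw=-94)"
```

```text
t 3.55 tcp [471.4 -46.7  56.2] yaw -94.2 tilt 0.65 w 85.3 F [ 0.49 -0.02 -0.02] M [ 0.054  0.001 -0.028]
(468.8, -47.2, 40) -> tool [ 0.7  2.8 16.2] turn -0.2
```

Emit:
{"fn": "apply_moves", "kwargs": {
  "rows": "0.7 2.8 14 0;0 0 2 0;0 0 0 0"
}}

```text
time: 3.92
tcp_pos: [470.7, -47.5, 41.4]
tool_rot: [-0.681, 0.733, -0.005, 0.006]
contact_force: [0.6, -0.4, -0.3]
width: 85.1
```

```bash
python3 -c "
from h import *
to((468.8,-47.2,40),yaw=-94)"
```

```text
t 3.92 tcp [470.7 -47.5  41.4] yaw -94.2 tilt 0.91 w 85.1 F [ 0.55 -0.39 -0.33] M [0.001 0.043 0.06 ]
(468.8, -47.2, 40) -> tool [-0.1  2.   1.4] turn -0.2
```

Emit:
{"fn": "apply_moves", "kwargs": {
  "rows": "0 2 1 0;0 0 0 0;0 0 0 0;0 0 0 0;0 0 0 0",
  "jaw": 255,
  "grip_force": 70
}}

```text
time: 4.55
tcp_pos: [469.4, -47.8, 41.2]
tool_rot: [-0.681, 0.733, -0.006, 0.007]
contact_force: [-0.2, -0.5, -0.7]
width: 56.9
```

```bash
python3 -c "
from h import *
for i in range(3): eyes.capture('top'); to()"
```

```text
t 4.6 tcp [469.4 -47.8  41.2] yaw -94.2 tilt 1.0 w 56.6 F [0.25 0.38 0.03] M [-0.043  0.019 -0.037]
t 4.65 tcp [469.3 -47.8  41.2] yaw -94.2 tilt 1.0 w 56.7 F [-0.88  0.68 -0.45] M [-0.016  0.077 -0.018]
t 4.7 tcp [469.3 -47.8  41.2] yaw -94.2 tilt 1.0 w 56.7 F [ 0.67  0.53 -1.25] M [-0.012  0.011 -0.029]
```

Emit:
{"fn": "apply_moves", "kwargs": {
  "rows": "0 0 -12 0;0 0 -25 0;0 0 -30 0;0 0 0 0;0 0 0 0"
}}

```text
time: 5.32
tcp_pos: [463.3, -47.4, 108.0]
tool_rot: [-0.681, 0.732, -0.002, 0.004]
contact_force: [-0.3, -0.2, -5.0]
width: 56.6
```

Emit:
{"fn": "apply_moves", "kwargs": {
  "rows": "0 40 0 0;0 -40 0 0;0 40 0 0;0 -40 0 0;0 0 0 0"
}}

```text
time: 5.95
tcp_pos: [411.4, -44.8, 78.1]
tool_rot: [-0.683, 0.73, 0.03, -0.029]
contact_force: [2.2, -0.5, -2.7]
width: 56.8
```

```bash
cat >> h.py <<'E'
def avg(n=14):
    M=[];F=[]
    _,R=pose()
    for i in range(n):
        eyes.capture('top'); s=monitor.get_state()
        if i>2: M.append(R.T@s["ft_torque"]);F.append(s["contact_force"]);Q=s["joint_torque"]
    M=np.array(M); print('M tool',M.mean(0).round(4),'se',(M.std(0)/len(M)**.5).round(4),'F',np.mean(F,0).round(2),'q',Q.round(3),s["qpos"].round(4))
E
python3 -c "
from h import *
to();avg();to()"
```

```text
t 5.95 tcp [411.4 -44.8  78.1] yaw -93.8 tilt 4.78 w 56.8 F [ 2.25 -0.48 -2.7 ] M [-0.028 -0.403  0.01 ]
M tool [ 0.1747 -0.006  -0.0013] se [0.0079 0.0118 0.0082] F [ 0.23 -0.07 -3.73] q [-6.0000e-03 -2.9990e+01 -1.8790e+00 -1.8845e+01 -3.1000e-02  3.9700e-01
 -0.0000e+00] [ 0.3808  0.2496 -0.3978  2.1934  0.1276  0.8064 -1.7408]
t 6.65 tcp [411.1 -45.3  80.3] yaw -93.9 tilt 4.85 w 56.8 F [ 0.23  0.15 -4.04] M [ 0.    -0.173 -0.01 ]
```

Emit:
{"fn": "apply_moves", "kwargs": {
  "rows": "0 -40 -4 0;0 40 -4 0;0 -40 -4 0;0 40 -4 0;0 0 0 0"
}}

```text
time: 7.28
tcp_pos: [391.7, -43.7, 84.0]
tool_rot: [-0.682, 0.728, 0.048, -0.046]
contact_force: [0.2, 0.6, -4.7]
width: 56.7
```

```bash
python3 -c "
from h import *
to();avg();to()"
```

```text
t 7.28 tcp [391.7 -43.7  84. ] yaw -93.7 tilt 7.61 w 56.7 F [ 0.24  0.6  -4.67] M [-0.081 -0.25  -0.009]
M tool [ 0.2248 -0.0302 -0.0033] se [0.0067 0.0089 0.01  ] F [-0.02 -0.34 -4.22] q [-2.0000e-03 -2.9564e+01 -1.8470e+00 -1.9006e+01 -5.8000e-02  5.5000e-01
 -0.0000e+00] [ 0.391   0.2388 -0.4078  2.1893  0.1126  0.8519 -1.7269]
t 7.97 tcp [401.5 -43.9  87.6] yaw -93.7 tilt 6.66 w 56.9 F [ 0.17 -0.79 -4.38] M [-0.016 -0.222  0.012]
```

Emit:
{"fn": "apply_moves", "kwargs": {
  "rows": "0 -20 0 0;0 -20 0 0;0 -20 0 0;0 -10 0 0"
}}

```text
time: 8.48
tcp_pos: [471.1, -48.9, 78.6]
tool_rot: [-0.682, 0.729, 0.043, -0.041]
contact_force: [-0.5, 1.0, -4.7]
width: 56.8
```

```bash
python3 -c "
from h import *
to();
for i in range(4): eyes.capture('top'); to()"
```

```text
t 8.47 tcp [471.1 -48.9  78.6] yaw -93.7 tilt 6.8 w 56.8 F [-0.48  0.97 -4.68] M [-0.04  -0.233  0.067]
t 8.53 tcp [472.2 -48.9  78.7] yaw -93.7 tilt 6.71 w 57.0 F [ 1.65  0.53 -3.92] M [-0.039 -0.412 -0.018]
t 8.57 tcp [471.  -48.8  78.7] yaw -93.7 tilt 6.79 w 57.2 F [-0.58  0.03 -4.27] M [-0.019 -0.18  -0.055]
t 8.62 tcp [469.7 -48.8  78.6] yaw -93.7 tilt 6.89 w 56.9 F [-0.38  0.48 -4.11] M [-0.022 -0.124 -0.051]
t 8.68 tcp [469.  -48.8  78.5] yaw -93.7 tilt 6.93 w 56.7 F [ 0.16 -0.14 -4.12] M [ 0.012 -0.171 -0.041]
```

Emit:
{"fn": "apply_moves", "kwargs": {
  "rows": "0 40 0 0"
}}

```text
time: 8.8
tcp_pos: [431.7, -45.9, 83.9]
tool_rot: [-0.683, 0.729, 0.043, -0.04]
contact_force: [-0.5, -0.2, -4.1]
width: 57.1
```

Emit:
{"fn": "apply_moves", "kwargs": {
  "rows": "0 0 0 0"
}}

```text
time: 8.93
tcp_pos: [425.2, -45.9, 82.6]
tool_rot: [-0.682, 0.728, 0.045, -0.043]
contact_force: [-0.2, 0.0, -4.8]
width: 56.5
```

Emit:
{"fn": "apply_moves", "kwargs": {
  "rows": "0 0 0 0"
}}

```text
time: 9.05
tcp_pos: [425.1, -46.0, 83.0]
tool_rot: [-0.682, 0.728, 0.045, -0.043]
contact_force: [0.3, 0.2, -4.6]
width: 56.5
```

Emit:
{"fn": "apply_moves", "kwargs": {
  "rows": "0 -40 0 0"
}}

```text
time: 9.18
tcp_pos: [460.3, -48.8, 77.2]
tool_rot: [-0.682, 0.728, 0.047, -0.046]
contact_force: [2.0, 0.2, -4.8]
width: 56.4
```

Emit:
{"fn": "apply_moves", "kwargs": {
  "rows": "0 0 0 0"
}}

```text
time: 9.3
tcp_pos: [464.8, -48.9, 78.0]
tool_rot: [-0.682, 0.728, 0.045, -0.044]
contact_force: [0.6, -0.2, -3.6]
width: 56.8
```

Emit:
{"fn": "apply_moves", "kwargs": {
  "rows": "0 0 0 0"
}}

```text
time: 9.43
tcp_pos: [463.9, -48.8, 77.6]
tool_rot: [-0.682, 0.728, 0.046, -0.044]
contact_force: [-0.4, -0.6, -4.5]
width: 56.3
```

```bash
cat >> h.py <<'E'
def w2t(*D):
    _,R=pose()
    for d in D: print(d,'-> tool',(R.T@np.array(d,float)).round(1))
E
python3 -c "
from h import *
to(); w2t((50,0,15),(50,0,0),(-50,0,0)); print(monitor.get_state()['qpos'].round(2))"
```

```text
t 9.43 tcp [463.9 -48.8  77.6] yaw -93.7 tilt 7.31 w 56.3 F [-0.35 -0.58 -4.51] M [-0.082 -0.223  0.03 ]
(50, 0, 15) -> tool [ -3.2 -47.6 -21.2]
(50, 0, 0) -> tool [ -3.2 -49.5  -6.4]
(-50, 0, 0) -> tool [ 3.2 49.5  6.4]
[ 0.36  0.37 -0.39  2.05  0.16  0.89 -1.76]
```

Emit:
{"fn": "apply_moves", "kwargs": {
  "rows": "-2 -25 -14 0;-3 -48 -25 0;-3 -48 -25 0;-3 -48 -21 0;-3 -48 -21 0;-3 -48 -10 0;-3 -48 -6 0;-3 -48 -6 0;-3 -48 -6 0"
}}

```text
time: 10.55
tcp_pos: [887.5, -52.6, 150.8]
tool_rot: [-0.681, 0.728, 0.05, -0.052]
contact_force: [2.0, -1.0, -4.6]
width: 56.7
```

Emit:
{"fn": "apply_moves", "kwargs": {
  "rows": "-2 -25 -4 0;-2 -25 -4 0"
}}

```text
time: 10.8
tcp_pos: [934.2, -52.4, 148.3]
tool_rot: [-0.682, 0.728, 0.052, -0.052]
contact_force: [2.1, -0.1, -4.3]
width: 56.9
```

```bash
python3 -c "
from h import *
eyes.capture('top');to(); w2t((50,0,0)); print(monitor.get_state()['qpos'].round(2))"
```

```text
t 10.85 tcp [935.8 -52.2 140.3] yaw -93.8 tilt 8.55 w 56.4 F [  1.18  -1.63 -15.68] M [-0.124 -0.659  0.016]
(50, 0, 0) -> tool [ -3.3 -49.3  -7.4]
[ 0.03  1.34 -0.26  0.14  0.25  1.81 -1.64]
```

Emit:
{"fn": "apply_moves", "kwargs": {
  "rows": "-1 -20 -3 0;-1 -20 -3 0"
}}

```text
time: 11.1
tcp_pos: [942.1, -48.4, 117.1]
tool_rot: [-0.682, 0.727, 0.053, -0.053]
contact_force: [-0.8, 1.5, -5.3]
width: 56.5
```

```bash
python3 -c "
from h import *
eyes.capture('top');to(); w2t((50,0,0)); print(monitor.get_state()['qpos'].round(2))"
```

```text
t 11.15 tcp [942.6 -48.6 118.3] yaw -93.6 tilt 8.47 w 56.6 F [-0.59  1.58 -6.58] M [ 0.004 -0.289 -0.015]
(50, 0, 0) -> tool [ -3.2 -49.4  -7.4]
[ 0.01  1.43 -0.21  0.01  0.2   1.85 -1.63]
```

Emit:
{"fn": "apply_moves", "kwargs": {
  "rows": "2 25 -8 0;3 48 -6 0;3 48 6 0;3 48 6 0;3 48 6 0;3 48 6 0;3 48 6 0;3 48 6 0;3 48 6 0"
}}

```text
time: 12.28
tcp_pos: [555.9, -56.7, 163.1]
tool_rot: [-0.678, 0.734, 0.029, -0.036]
contact_force: [0.7, -0.1, -2.4]
width: 56.7
```

```bash
cat >> h.py <<'E'
from scipy.spatial.transform import Rotation as Ro
def off(q,tcp,base): return Ro.from_quat(q).inv().apply(np.array(base,float)-np.array(tcp))
O3=off([-0.681,0.733,-0.006,0.007],[469.3,-47.8,41.2],[468.8,-47.2,6])
def base(o):
    s,R=pose(); b=s["tcp_pos"]+R@o; print('base',b.round(1)); return b
def basego(o,P):
    s,R=pose(); b=base(o); print(' -> tool',(R.T@(np.array(P,float)-b)).round(1))
E
python3 -c "
from h import *
eyes.capture('top');to();print(O3);basego(O3,(468.8,-47.2,50));print(monitor.get_state()['qpos'].round(2))"
```

```text
t 12.32 tcp [543.9 -56.9 160.1] yaw -94.5 tilt 6.41 w 56.6 F [-11.6    1.29 -10.23] M [0.04  0.955 0.018]
[-0.48817842  1.18712421 35.18525853]
base [538.9 -56.6 125.3]
 -> tool [-5.2 61.9 82.5]
[ 0.3   0.36 -0.33  1.82  0.14  1.09 -1.74]
```

Emit:
{"fn": "apply_moves", "kwargs": {
  "rows": "-3 30 40 0;-2 30 30 0;0 0 0 0;0 0 0 0"
}}

```text
time: 12.82
tcp_pos: [476.4, -51.8, 107.2]
tool_rot: [-0.675, 0.736, 0.023, -0.038]
contact_force: [0.8, -0.9, -3.4]
width: 57.2
```

```bash
python3 -c "
from h import *
eyes.capture('top');to();basego(O3,(468.8,-47.2,35));basego(O3,(468.8,-47.2,7))"
```

```text
t 12.88 tcp [476.  -51.8 107. ] yaw -94.9 tilt 5.13 w 56.4 F [-0.11 -0.67 -3.64] M [ 0.008 -0.102  0.001]
base [471.8 -51.8  72. ]
 -> tool [-5.3  0.2 37.1]
base [471.8 -51.8  72. ]
 -> tool [-5.9 -2.2 65. ]
```

Emit:
{"fn": "apply_moves", "kwargs": {
  "rows": "-5 0 30 -1;0 0 2 0;0 0 0 0"
}}

```text
time: 13.25
tcp_pos: [481.5, -48.5, 80.3]
tool_rot: [-0.681, 0.731, 0.018, -0.033]
contact_force: [0.3, 0.8, -3.6]
width: 56.9
```

```bash
python3 -c "
from h import *
eyes.capture('top');to();basego(O3,(468.8,-47.2,27));basego(O3,(468.8,-47.2,7))"
```

```text
t 13.3 tcp [481.1 -48.4  80.2] yaw -94.0 tilt 4.36 w 56.8 F [ 0.05  0.54 -3.55] M [ 0.017 -0.15   0.028]
base [477.3 -48.5  45.2]
 -> tool [-1.1  7.3 18.8]
base [477.3 -48.5  45.2]
 -> tool [-1.6  5.8 38.7]
```

Emit:
{"fn": "apply_moves", "kwargs": {
  "rows": "-1 8.5 6 0;0 0 6 0;0 0 0 0;0 0 0 0"
}}

```text
time: 13.8
tcp_pos: [472.5, -47.3, 69.5]
tool_rot: [-0.681, 0.731, 0.017, -0.033]
contact_force: [-0.3, 0.3, -4.4]
width: 56.8
```

```bash
python3 -c "
from h import *
eyes.capture('top');to();basego(O3,(468.8,-47.2,25));basego(O3,(468.8,-47.2,7))"
```

```text
t 13.85 tcp [472.5 -47.3  69.5] yaw -94.0 tilt 4.23 w 56.9 F [ 0.28  1.24 -5.09] M [-0.007 -0.082 -0.004]
base [468.8 -47.4  34.5]
 -> tool [-0.4 -0.6  9.5]
base [468.8 -47.4  34.5]
 -> tool [-0.9 -1.9 27.5]
```

Emit:
{"fn": "apply_moves", "kwargs": {
  "rows": "-0.3 -0.8 10 0;-0.3 -0.6 9 0;0 0 5 0;0 0 0 0"
}}

```text
time: 14.35
tcp_pos: [471.9, -47.3, 43.5]
tool_rot: [-0.681, 0.731, 0.018, -0.033]
contact_force: [0.2, 0.7, -3.6]
width: 56.5
```

```bash
python3 -c "
from h import *
eyes.capture('top');to();basego(O3,(468.8,-47.2,7))"
```

```text
t 14.4 tcp [472.2 -47.3  43.7] yaw -94.1 tilt 4.26 w 56.7 F [ 0.37  0.35 -4.15] M [ 0.031 -0.11   0.028]
base [468.5 -47.4   8.7]
 -> tool [-0.2 -0.4  1.7]
```

Emit:
{"fn": "apply_moves", "kwargs": {
  "rows": "0 0 0 0;0 0 0 0;0 4 0 0;0 0 0 0",
  "jaw": 60
}}

```text
time: 14.9
tcp_pos: [471.6, -47.0, 46.7]
tool_rot: [-0.681, 0.732, 0.015, -0.031]
contact_force: [0.7, 0.4, -0.2]
width: 65.2
```

Emit:
{"fn": "apply_moves", "kwargs": {
  "rows": "0 0 0 0;0 0 0 0;0 0 0 0;0 0 0 0",
  "jaw": 255,
  "grip_force": 70
}}

```text
time: 15.4
tcp_pos: [472.1, -47.3, 47.4]
tool_rot: [-0.681, 0.732, 0.014, -0.03]
contact_force: [-0.3, -0.0, 0.8]
width: 56.8
```

```bash
python3 -c "
from h import *
to()"
```

```text
t 15.4 tcp [472.1 -47.3  47.4] yaw -94.1 tilt 3.84 w 56.8 F [-0.34 -0.03  0.83] M [ 0.051 -0.012  0.01 ]
```

Emit:
{"fn": "apply_moves", "kwargs": {
  "rows": "0 1 -12 0;0 1 -25 0;0 1 -25 0;0 -10 0 0;0 -40 0 0;0 -10 0 0;0 0 0 0"
}}

```text
time: 16.27
tcp_pos: [528.7, -49.8, 101.4]
tool_rot: [-0.681, 0.731, 0.019, -0.034]
contact_force: [-0.4, 0.1, -3.5]
width: 57.0
```

```bash
python3 -c "
from h import *
to();avg(18);to()"
```

```text
t 16.27 tcp [528.7 -49.8 101.4] yaw -94.0 tilt 4.49 w 57.0 F [-0.43  0.07 -3.49] M [ 0.024 -0.165  0.05 ]
M tool [ 0.1423 -0.0459 -0.0042] se [0.0073 0.0075 0.0077] F [ 0.07 -0.   -3.93] q [ 2.0000e-03 -4.0000e+01 -2.7730e+00 -2.1369e+01  4.3000e-02  3.7600e-01
  0.0000e+00] [ 0.2876  0.3931 -0.3319  1.9247  0.1789  0.9253 -1.7808]
t 17.18 tcp [529.2 -49.9 103. ] yaw -94.0 tilt 4.34 w 56.3 F [ 0.49 -0.34 -4.34] M [ 0.042 -0.131  0.039]
```

Emit:
{"fn": "apply_moves", "kwargs": {
  "rows": "0 40 0 0;0 10 0 0;0 0 0 0"
}}

```text
time: 17.55
tcp_pos: [479.2, -46.1, 106.7]
tool_rot: [-0.681, 0.731, 0.017, -0.033]
contact_force: [0.2, -0.4, -3.7]
width: 56.8
```

```bash
python3 -c "
from h import *
to();avg(18);to()"
```

```text
t 17.55 tcp [479.2 -46.1 106.7] yaw -94.0 tilt 4.25 w 56.8 F [ 0.2  -0.36 -3.69] M [ 0.006 -0.179  0.002]
M tool [ 0.1394 -0.0409  0.0013] se [0.0067 0.0071 0.0091] F [ 0.02  0.02 -4.07] q [-2.0000e-03 -3.5117e+01 -2.1630e+00 -2.0851e+01  4.3000e-02  3.7200e-01
  0.0000e+00] [ 0.3081  0.3053 -0.3479  2.0397  0.1533  0.8934 -1.7717]
t 18.45 tcp [479.2 -46.  106.4] yaw -94.0 tilt 4.3 w 56.9 F [-0.52  0.53 -3.84] M [ 0.036 -0.146 -0.003]
```

Both the averaged moments and the wrist-joint torque are the same at either end, so can 3 looks sound. I'll put it back.

```bash
cat >> h.py <<'E'
O3b=off([-0.681,0.732,0.014,-0.030],[472.1,-47.3,47.4],[468.8,-47.2,6])
E
python3 -c "
from h import *
basego(O3b,(468.8,-47.2,35));basego(O3b,(468.8,-47.2,7))"
```

```text
base [475.5 -45.8  65.1]
 -> tool [ 1.1  4.4 30.5]
base [475.5 -45.8  65.1]
 -> tool [ 0.4  2.4 58.4]
```

Emit:
{"fn": "apply_moves", "kwargs": {
  "rows": "1.2 4.5 25 0;0 0 5 0;0 0 0 0;0 0 0 0"
}}

```text
time: 18.95
tcp_pos: [474.5, -47.5, 77.9]
tool_rot: [-0.681, 0.731, 0.017, -0.032]
contact_force: [0.2, 0.9, -4.0]
width: 56.6
```

```bash
python3 -c "
from h import *
to();basego(O3b,(468.8,-47.2,7))"
```

```text
t 18.95 tcp [474.5 -47.5  77.9] yaw -94.0 tilt 4.09 w 56.6 F [ 0.24  0.95 -3.99] M [-0.001 -0.124 -0.007]
base [471.  -47.3  36.5]
 -> tool [-0.7  0.2 29.6]
```

Emit:
{"fn": "apply_moves", "kwargs": {
  "rows": "-0.3 1 10 0;-0.3 -0.2 9 0;0 -0.3 7 0;0 0 1.5 0;0 0 0 0"
}}

```text
time: 19.58
tcp_pos: [473.2, -47.2, 49.3]
tool_rot: [-0.681, 0.731, 0.016, -0.031]
contact_force: [-0.0, 0.2, -4.0]
width: 56.9
```

```bash
python3 -c "
from h import *
to();basego(O3b,(468.8,-47.2,6))"
```

```text
t 19.57 tcp [473.2 -47.2  49.3] yaw -94.0 tilt 3.98 w 56.9 F [-0.    0.23 -4.05] M [ 0.06  -0.127 -0.009]
base [469.7 -47.1   7.9]
 -> tool [0.1 0.8 2. ]
```

Emit:
{"fn": "apply_moves", "kwargs": {
  "rows": "0 0 0 0;0 0 0 0;0 0 0 0;0 2 -35 0;0 2 -35 0;0 1 -10 0;-40 0 0 0;-40 0 0 0;-10 0 0 0;0 0 0 0",
  "jaw": 0
}}

```text
time: 20.82
tcp_pos: [483.3, 44.3, 131.4]
tool_rot: [-0.68, 0.733, 0.013, -0.029]
contact_force: [0.1, -0.3, 0.4]
width: 85.3
```

```bash
python3 -c "
from h import *
eyes.capture('top')
to((476.1,57.5,110),(477.5,57.5,48),yaw=-94)"
```

```text
t 20.88 tcp [483.2  43.7 131.4] yaw -94.3 tilt 3.65 w 85.2 F [ 0.14 -0.26 -0.03] M [ 0.018 -0.112 -0.037]
(476.1, 57.5, 110) -> tool [-13.7   6.9  21.5] turn -0.3
(477.5, 57.5, 48) -> tool [-15.4   1.8  83.2] turn -0.3
```

Emit:
{"fn": "apply_moves", "kwargs": {
  "rows": "-14 7 5 0;0 0 5 0;0 0 0 0"
}}

```text
time: 21.25
tcp_pos: [475.4, 55.4, 119.8]
tool_rot: [-0.677, 0.735, 0.013, -0.031]
contact_force: [0.2, 0.4, 0.5]
width: 85.4
```

```bash
python3 -c "
from h import *
eyes.capture('top')
to((475.5,57.5,44),yaw=-94)"
```

```text
t 21.3 tcp [475.6  55.7 120.1] yaw -94.6 tilt 3.78 w 85.2 F [-0.46 -0.8  -0.64] M [ 0.055 -0.042  0.033]
(475.5, 57.5, 44) -> tool [-3.8 -4.4 75.9] turn -0.6
```

Emit:
{"fn": "apply_moves", "kwargs": {
  "rows": "-2.5 -2 28 -0.5;-1 -1.5 28 0;0 -1 14 0;0 0 0 0"
}}

```text
time: 21.8
tcp_pos: [478.5, 55.6, 49.3]
tool_rot: [-0.68, 0.733, 0.011, -0.029]
contact_force: [-0.6, 1.5, 0.4]
width: 85.0
```

```bash
python3 -c "
from h import *
eyes.capture('top')
to((475.5,57.5,44),yaw=-94)"
```

```text
t 21.85 tcp [479.1  55.8  50. ] yaw -94.3 tilt 3.49 w 85.5 F [0.99 0.18 0.36] M [-0.008 -0.1    0.038]
(475.5, 57.5, 44) -> tool [-1.6  3.4  6.1] turn -0.3
```

Emit:
{"fn": "apply_moves", "kwargs": {
  "rows": "-1.6 3.5 5 0;0 0 0 0;0 0 0 0"
}}

```text
time: 22.22
tcp_pos: [477.2, 57.9, 47.0]
tool_rot: [-0.68, 0.733, 0.01, -0.027]
contact_force: [0.4, 0.2, -0.3]
width: 85.3
```

Emit:
{"fn": "apply_moves", "kwargs": {
  "rows": "0 0 0 0;0 0 0 0;0 0 0 0;0 0 0 0",
  "jaw": 255
}}

```text
time: 22.72
tcp_pos: [477.7, 57.5, 48.0]
tool_rot: [-0.679, 0.733, 0.009, -0.026]
contact_force: [0.7, -1.0, 0.3]
width: 56.9
```

```bash
python3 -c "
from h import *
to(); s=monitor.get_state(); print(list(s['tool_rot'].round(4)),list(s['tcp_pos'].round(1)))"
```

```text
t 22.73 tcp [477.7  57.5  48. ] yaw -94.3 tilt 3.21 w 56.9 F [ 0.74 -1.01  0.28] M [ 0.077 -0.009  0.02 ]
[np.float64(-0.6794), np.float64(0.7332), np.float64(0.0091), np.float64(-0.0265)] [np.float64(477.7), np.float64(57.5), np.float64(48.0)]
```

Emit:
{"fn": "apply_moves", "kwargs": {
  "rows": "0 1 -12 0;0 1 -25 0;0 1 -25 0;0 -10 0 0;0 -40 0 0;0 -5 0 0;0 0 0 0"
}}

```text
time: 23.6
tcp_pos: [529.2, 54.1, 103.6]
tool_rot: [-0.68, 0.733, 0.012, -0.031]
contact_force: [-0.5, -0.6, -3.7]
width: 57.0
```

```bash
python3 -c "
from h import *
to();avg(10);to()"
```

```text
t 23.6 tcp [529.2  54.1 103.6] yaw -94.2 tilt 3.78 w 57.0 F [-0.52 -0.56 -3.72] M [-0.004 -0.093 -0.016]
M tool [ 0.076  -0.0622  0.0218] se [0.0079 0.0054 0.0096] F [ 0.04  0.06 -3.85] q [-8.0000e-03 -3.9495e+01 -3.4470e+00 -2.1416e+01  2.2000e-02  2.8600e-01
 -1.0000e-03] [ 0.1516  0.3944 -0.3966  1.926   0.2002  0.9216 -1.9944]
t 24.1 tcp [530.   54.3 105.2] yaw -94.2 tilt 3.6 w 56.5 F [-0.02  0.42 -3.21] M [ 0.052 -0.098  0.007]
```

Emit:
{"fn": "apply_moves", "kwargs": {
  "rows": "0 40 0 0;0 5 0 0;0 0 0 0"
}}

```text
time: 24.48
tcp_pos: [484.5, 57.8, 108.3]
tool_rot: [-0.68, 0.733, 0.011, -0.029]
contact_force: [1.4, -0.7, -4.0]
width: 56.7
```

```bash
python3 -c "
from h import *
to();avg(10);to()"
```

```text
t 24.48 tcp [484.5  57.8 108.3] yaw -94.2 tilt 3.54 w 56.7 F [ 1.37 -0.66 -4.03] M [ 0.051 -0.191  0.021]
M tool [ 0.1147 -0.0557  0.0159] se [0.0072 0.0114 0.0109] F [-0.08  0.12 -3.95] q [ 3.0000e-03 -3.5153e+01 -2.8010e+00 -2.1003e+01  1.0000e-02  3.2300e-01
  1.0000e-03] [ 0.1604  0.317  -0.4171  2.0282  0.1738  0.8926 -2.0019]
t 24.98 tcp [484.3  57.8 107.8] yaw -94.3 tilt 3.62 w 56.4 F [-0.   -0.02 -4.05] M [ 0.015 -0.14   0.013]
```

Can 2 shows a 0.037 Nm shift in wrist-joint torque between the ends; can 3 showed none. I'll repeat the shake with harder stops to confirm.

Emit:
{"fn": "apply_moves", "kwargs": {
  "rows": "0 -30 0 0;0 -40 0 0;0 0 0 0;0 0 0 0"
}}

```text
time: 25.48
tcp_pos: [554.7, 52.3, 102.6]
tool_rot: [-0.68, 0.733, 0.012, -0.03]
contact_force: [0.1, 0.1, -3.9]
width: 56.8
```

```bash
python3 -c "
from h import *
to();avg(8);to()"
```

```text
t 25.48 tcp [554.7  52.3 102.6] yaw -94.2 tilt 3.75 w 56.8 F [ 0.13  0.15 -3.91] M [ 0.033 -0.079 -0.045]
M tool [ 0.093  -0.0431  0.0149] se [0.0064 0.0197 0.0084] F [-0.04  0.35 -3.93] q [-1.0000e-03 -4.1904e+01 -3.7890e+00 -2.1687e+01  2.2000e-02  3.0000e-01
 -0.0000e+00] [ 0.1475  0.438  -0.3876  1.8671  0.2134  0.9401 -1.9896]
t 25.88 tcp [555.1  52.2 103.2] yaw -94.2 tilt 3.66 w 56.7 F [ 0.21  0.42 -4.47] M [ 0.032 -0.123 -0.008]
```

Emit:
{"fn": "apply_moves", "kwargs": {
  "rows": "0 30 0 0;0 40 0 0;0 0 0 0;0 0 0 0"
}}

```text
time: 26.38
tcp_pos: [484.1, 57.7, 107.9]
tool_rot: [-0.68, 0.733, 0.011, -0.029]
contact_force: [-0.2, -0.0, -4.0]
width: 56.6
```

```bash
python3 -c "
from h import *
to();avg(8);to()"
```

```text
t 26.38 tcp [484.1  57.7 107.9] yaw -94.2 tilt 3.55 w 56.6 F [-0.18 -0.05 -3.98] M [ 0.014 -0.137  0.007]
M tool [ 0.1282 -0.0771 -0.0043] se [0.0118 0.012  0.0026] F [ 0.03  0.04 -3.96] q [ 2.0000e-03 -3.5149e+01 -2.8150e+00 -2.0997e+01  1.7000e-02  3.0600e-01
  0.0000e+00] [ 0.1616  0.3171 -0.4188  2.0297  0.1751  0.892  -2.0031]
t 26.77 tcp [483.6  57.7 107.3] yaw -94.2 tilt 3.66 w 56.5 F [-0.84 -0.01 -4.54] M [ 0.087 -0.121  0.011]
```

Emit:
{"fn": "apply_moves", "kwargs": {
  "rows": "0 -40 -2 0;0 -32 -2 0;0 -22 -2 0;0 -13 0 0;0 -5 0 0;0 0 0 0"
}}

```text
time: 27.52
tcp_pos: [596.0, 48.6, 104.0]
tool_rot: [-0.68, 0.733, 0.013, -0.033]
contact_force: [-0.7, -0.3, -3.8]
width: 56.6
```

```bash
sed -i 's/Q=s\["joint_torque"\]/Q=Q+s["joint_torque"]\/(n-3)/; s/M=\[\];F=\[\]$/M=[];F=[];Q=0/' h.py; python3 -c "
from h import *
to();avg(12);to()"
```

```text
t 27.52 tcp [596.   48.6 104. ] yaw -94.2 tilt 4.04 w 56.6 F [-0.72 -0.28 -3.77] M [ 0.086 -0.078 -0.037]
M tool [ 0.0994 -0.0499  0.0058] se [0.0083 0.0097 0.0058] F [ 0.11  0.39 -3.98] q [ 1.0000e-03 -4.5761e+01 -4.2810e+00 -2.2348e+01  2.5000e-02  3.1700e-01
 -1.0000e-03] [ 0.1405  0.5048 -0.3749  1.7612  0.2279  0.987  -1.9767]
t 28.12 tcp [596.5  48.6 104.5] yaw -94.2 tilt 3.97 w 56.5 F [-0.43  0.68 -4.56] M [ 0.09  -0.096 -0.008]
```

Emit:
{"fn": "apply_moves", "kwargs": {
  "rows": "0 40 2 0;0 32 2 0;0 22 2 0;0 13 0 0;0 5 0 0;0 0 0 0"
}}

```text
time: 28.88
tcp_pos: [484.6, 57.5, 106.6]
tool_rot: [-0.68, 0.733, 0.011, -0.03]
contact_force: [0.1, -0.5, -4.0]
width: 56.8
```

```bash
python3 -c "
from h import *
to();avg(12);to()"
```

```text
t 28.88 tcp [484.6  57.5 106.6] yaw -94.3 tilt 3.62 w 56.8 F [ 0.06 -0.51 -4.  ] M [ 0.025 -0.165 -0.008]
M tool [ 0.1327 -0.0704  0.0006] se [0.0096 0.006  0.0112] F [-0.11 -0.09 -3.87] q [-1.0000e-03 -3.5217e+01 -2.8540e+00 -2.0908e+01  7.0000e-03  3.4100e-01
  1.0000e-03] [ 0.1631  0.3199 -0.42    2.0292  0.1772  0.8909 -2.0049]
t 29.48 tcp [483.9  57.4 106.3] yaw -94.3 tilt 3.69 w 56.7 F [-0.56 -0.25 -3.9 ] M [ 0.075 -0.157 -0.031]
```

```bash
cat >> h.py <<'E'
O2=off([-0.6794,0.7332,0.0091,-0.0265],[477.7,57.5,48.0],[476.1,57.5,6])
E
python3 -c "
from h import *
basego(O2,(528.7,-269.8,112))"
```

```text
base [482.   57.4  64.3]
 -> tool [324.  -68.7 -42.6]
```

Emit:
{"fn": "apply_moves", "kwargs": {
  "rows": "0 1 -20 0;0 1 -30 0;20 -4 0 0;42 -10 0 0;42 -10 0 0;42 -10 0 0;42 -10 0 0;42 -10 0 0;42 -10 0 0;15 -4 0 0"
}}

```text
time: 30.72
tcp_pos: [533.3, -237.2, 161.1]
tool_rot: [-0.683, 0.73, 0.012, -0.03]
contact_force: [-0.4, -0.2, -4.1]
width: 56.6
```

```bash
python3 -c "
from h import *
eyes.capture('top');to();basego(O2,(528.7,-269.8,90));basego(O2,(528.7,-269.8,45))"
```

```text
t 30.77 tcp [ 533.6 -238.3  161.1] yaw -93.8 tilt 3.66 w 57.2 F [ 0.41 -1.75 -3.87] M [-0.195 -0.195  0.012]
base [ 531.7 -238.3  119.1]
 -> tool [30.8 -0.9 29.9]
base [ 531.7 -238.3  119.1]
 -> tool [29.5 -3.5 74.8]
```

Emit:
{"fn": "apply_moves", "kwargs": {
  "rows": "20 -0.5 15 0;9 -1 25 0;0 -1 25 0;0 0 5 0;0 0 0 0;0 0 0 0"
}}

```text
time: 31.52
tcp_pos: [529.1, -265.9, 87.1]
tool_rot: [-0.685, 0.728, 0.014, -0.03]
contact_force: [-0.2, -0.5, -3.8]
width: 56.8
```

```bash
python3 - <<'E'
from h import *
p,d=eyes.capture('scene');cv2.imwrite('pics/s1.png',cv2.resize(p[170:270,330:460],None,fx=6,fy=6,interpolation=cv2.INTER_CUBIC))
p,d=eyes.capture('top');cv2.imwrite('pics/t1.png',cv2.resize(p[190:310,350:480],None,fx=5,fy=5,interpolation=cv2.INTER_CUBIC))
to();basego(O2,(528.7,-269.8,34));basego(O2,(528.7,-269.8,20))
E
```

```text
t 31.62 tcp [ 529.6 -266.1   87.5] yaw -93.4 tilt 3.69 w 56.8 F [ 0.67  0.13 -4.11] M [ 0.036 -0.103 -0.006]
base [ 527.6 -266.    45.5]
 -> tool [ 3.5 -2.1 11.5]
base [ 527.6 -266.    45.5]
 -> tool [ 3.1 -2.9 25.5]
```

View pics/s1.png

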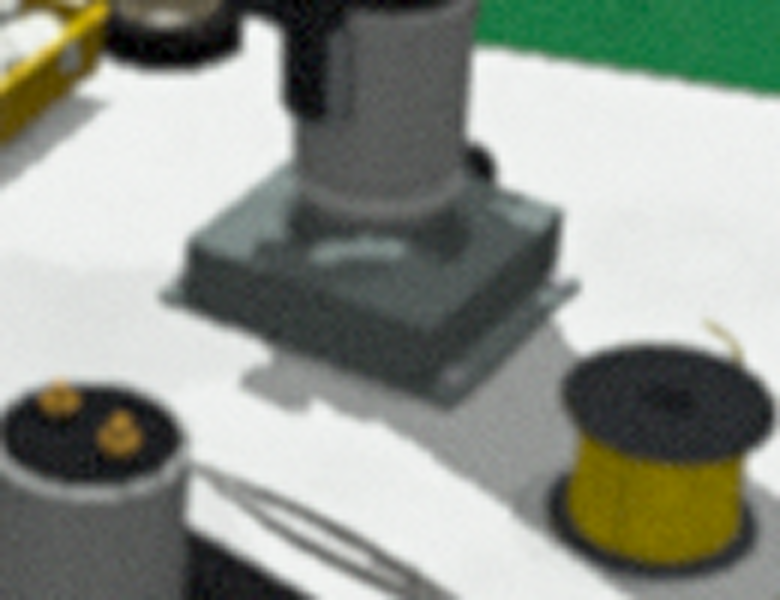

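The crop shows the can upright above the bore (bottom edge near (380,210) in the crop), with the fingers clear of the block. I'll correct the offset and lower it.

Emit:
{"fn": "apply_moves", "kwargs": {
  "rows": "3.4 -2.3 8 0;0 0 2 0;0 0 0 0"
}}

```text
time: 32.0
tcp_pos: [532.4, -270.5, 78.3]
tool_rot: [-0.685, 0.728, 0.012, -0.029]
contact_force: [1.2, 0.4, -3.7]
width: 56.7
```

```bash
python3 - <<'E'
from h import *
eyes.capture('top');to();basego(O2,(528.7,-269.8,20))
E
```

```text
t 32.05 tcp [ 532.3 -270.6   78.3] yaw -93.4 tilt 3.58 w 56.8 F [-0.49 -0.51 -3.92] M [ 0.036 -0.105  0.003]
base [ 530.4 -270.6   36.3]
 -> tool [-1.1  0.8 16.4]
```

Emit:
{"fn": "apply_moves", "kwargs": {
  "rows": "-1 1.3 6 0;0 0 5 0;0 -0.2 4 0;0 0 0 0"
}}

```text
time: 32.55
tcp_pos: [530.0, -269.7, 62.1]
tool_rot: [-0.685, 0.728, 0.012, -0.029]
contact_force: [0.5, 0.2, -4.1]
width: 57.2
```

```bash
python3 - <<'E'
from h import *
eyes.capture('top');to();basego(O2,(528.7,-269.8,18))
E
```

```text
t 32.6 tcp [ 530.1 -269.8   62.4] yaw -93.4 tilt 3.58 w 57.1 F [-0.3  -0.32 -3.76] M [ 0.042 -0.098  0.044]
base [ 528.2 -269.8   20.4]
 -> tool [-0.  -0.6  2.3]
```

Emit:
{"fn": "apply_moves", "kwargs": {
  "rows": "0 -0.4 3 0;0 -0.2 3 0;0 0 3 0"
}}

```text
time: 32.98
tcp_pos: [531.0, -269.5, 54.5]
tool_rot: [-0.685, 0.728, 0.012, -0.029]
contact_force: [-3.6, 2.2, 10.5]
width: 56.6
```

```bash
python3 - <<'E'
from h import *
to();basego(O2,(528.7,-269.8,6))
E
```

```text
t 32.98 tcp [ 531.  -269.5   54.5] yaw -93.4 tilt 3.55 w 56.6 F [-3.57  2.17 10.5 ] M [ 0.754  0.812 -0.084]
base [ 529.1 -269.4   12.6]
 -> tool [0.3 0.  6.6]
```

Emit:
{"fn": "apply_moves", "kwargs": {
  "rows": "0 0.4 3 0;0 0 3 0"
}}

```text
time: 33.22
tcp_pos: [531.1, -269.9, 51.4]
tool_rot: [-0.685, 0.728, 0.011, -0.029]
contact_force: [-1.8, 0.8, -0.0]
width: 56.6
```

```bash
python3 - <<'E'
from h import *
to();basego(O2,(528.7,-269.8,6))
E
```

```text
t 33.23 tcp [ 531.1 -269.9   51.4] yaw -93.4 tilt 3.55 w 56.6 F [-1.76  0.84 -0.04] M [ 0.364  0.398 -0.057]
base [ 529.2 -269.9    9.4]
 -> tool [-0.2  0.3  3.4]
```

Emit:
{"fn": "apply_moves", "kwargs": {
  "rows": "0 0.3 3 0;0 0 3 0"
}}

```text
time: 33.48
tcp_pos: [531.0, -270.3, 47.9]
tool_rot: [-0.685, 0.728, 0.011, -0.029]
contact_force: [-7.9, 3.8, 24.8]
width: 56.9
```

```bash
python3 - <<'E'
from h import *
to();basego(O2,(528.7,-269.8,6))
E
```

```text
t 33.48 tcp [ 531.  -270.3   47.9] yaw -93.4 tilt 3.57 w 56.9 F [-7.89  3.8  24.79] M [1.531 2.027 0.044]
base [ 529.1 -270.3    5.9]
 -> tool [-0.4  0.4 -0.1]
```

Base reads 5.9 mm with firm floor contact (about 29 N), so the can is home. Next I relax and release.

Emit:
{"fn": "apply_moves", "kwargs": {
  "rows": "0 0 0 0;0 0 0 0;0 0 0 0;0 0 0 0",
  "jaw": 0
}}

```text
time: 33.98
tcp_pos: [533.3, -271.7, 48.2]
tool_rot: [-0.685, 0.728, 0.009, -0.028]
contact_force: [0.9, -0.2, 0.3]
width: 85.2
```

Emit:
{"fn": "apply_moves", "kwargs": {
  "rows": "0 0.5 -12 0;0 1.5 -25 0;0 2 -35 0;0 2 -35 0;0 1 -30 0;-20 20 -10 0;-40 30 0 0;-40 30 0 0"
}}

```text
time: 34.98
tcp_pos: [462.2, -164.2, 207.0]
tool_rot: [-0.683, 0.73, 0.004, -0.026]
contact_force: [0.4, 0.2, -0.3]
width: 85.1
```

```bash
python3 - <<'E'
from h import *
pt,d=eyes.capture('top'); ps,_=eyes.capture('scene')
to()
f,cx,cy,T=cal("top")
def cloud(u0,u1,v0,v1):
    v,u=np.mgrid[v0:v1,u0:u1]; z=d[v0:v1,u0:u1]; P=np.stack([(u-cx)/f*z,(v-cy)/f*z,z],-1)[z>0]
    return (P-T[:3,3])@T[:3,:3]
P=cloud(180,480,200,310)
for c in ((483.3,162.4),(476.1,57.5),(468.8,-47.3),(528.7,-269.8)):
    k=(np.hypot(P[:,0]-c[0],P[:,1]-c[1])<45)&(P[:,2]>70)&(P[:,2]<105)
    if k.sum()>50: B=P[k].astype(np.float32); print(c,k.sum(),np.median(B[:,2]),cv2.minEnclosingCircle(B[:,:2].copy()))
    else: print(c,'none',k.sum())
cv2.imwrite('pics/t2.png',np.vstack([cv2.resize(pt[190:330,170:490],(800,350)),cv2.resize(ps[190:370,190:550],(500,250))[:, :].copy() if 0 else cv2.resize(ps[190:320,190:550],(800,250))]))
E
```

```text
t 35.08 tcp [ 459.6 -159.8  206. ] yaw -93.3 tilt 3.18 w 85.6 F [0.36 0.7  0.13] M [ 0.005 -0.056 -0.005]
(483.3, 162.4) 694 86.54701 ((483.696044921875, 162.0642852783203), 29.534881591796875)
(476.1, 57.5) none 0
(468.8, -47.3) 671 86.41677 ((470.55242919921875, -46.03679656982422), 29.34029769897461)
(528.7, -269.8) none 0
```

View pics/t2.png

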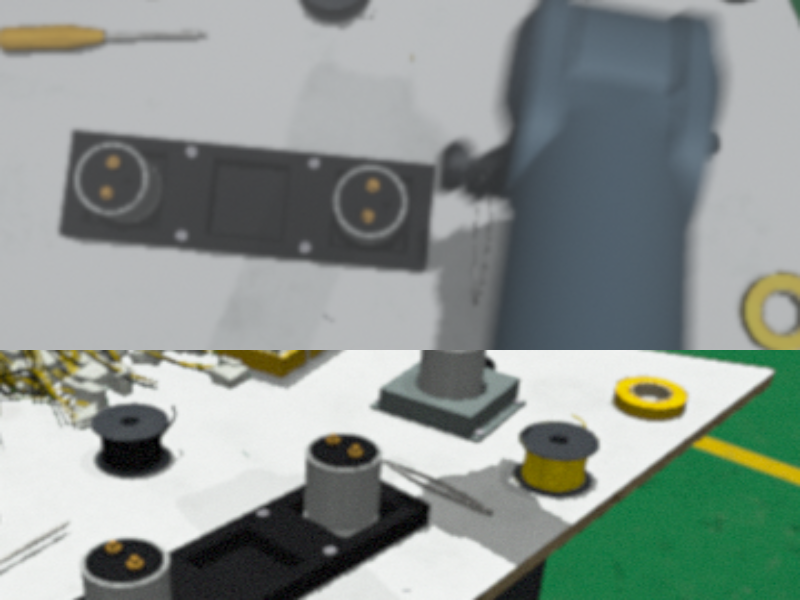

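Cans 1 and 3 stand seated (tops at about 86.5 mm) and the middle pocket is empty. The arm hides the socket from above, so I'll move it aside and check.

Emit:
{"fn": "apply_moves", "kwargs": {
  "rows": "-40 0 -5 0;-50 0 -5 0;-50 0 0 0;-50 0 0 0;-20 0 0 0;0 0 0 0;0 0 0 0"
}}

```text
time: 35.95
tcp_pos: [476.5, 53.1, 215.3]
tool_rot: [-0.684, 0.729, 0.001, -0.024]
contact_force: [0.6, -0.6, 0.1]
width: 85.6
```

```bash
python3 - <<'E'
from h import *
pt,d=eyes.capture('top'); to()
f,cx,cy,T=cal("top")
v,u=np.mgrid[200:310,380:480]; z=d[200:310,380:480]; P=np.stack([(u-cx)/f*z,(v-cy)/f*z,z],-1)[z>0]; P=(P-T[:3,3])@T[:3,:3]
k=(np.hypot(P[:,0]-528.7,P[:,1]+269.8)<45)&(P[:,2]>70); B=P[k].astype(np.float32)
t=B[B[:,2]<92]; A=np.c_[t[:,:2]-t[:,:2].mean(0),np.ones(len(t))]; s=np.linalg.lstsq(A,t[:,2],rcond=None)[0]
print(k.sum(),np.median(B[:,2]),cv2.minEnclosingCircle(B[:,:2].copy()),'slope',s)
cv2.imwrite('pics/t3.png',cv2.resize(pt[190:340,350:500],None,fx=4,fy=4,interpolation=cv2.INTER_CUBIC))
E
```

```text
t 36.0 tcp [476.5  53.  215.3] yaw -93.6 tilt 2.73 w 84.9 F [0.09 0.2  0.29] M [-0.021 -0.023  0.008]
690 86.20253 ((529.0113525390625, -269.204833984375), 29.563884735107422) slope [ 3.05461302e-02 -4.57907775e-02  8.56068444e+01]
```

View pics/t3.png

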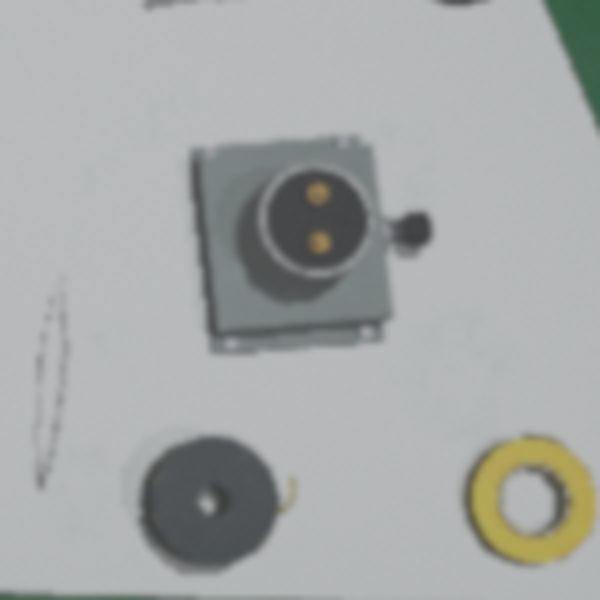

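```bash
python3 - <<'E'
from h import *
from rig import workorder
_,d=eyes.capture('top'); f,cx,cy,T=cal("top")
v,u=np.mgrid[190:310,180:480]; z=d[190:310,180:480]; P=np.stack([(u-cx)/f*z,(v-cy)/f*z,z],-1)[z>0]; P=(P-T[:3,3])@T[:3,:3]
ok=True
for c in ((470.5,-46),(529,-269.2)):
    t=P[(np.hypot(P[:,0]-c[0],P[:,1]-c[1])<25)&(abs(P[:,2]-86.3)<3)]
    s=np.linalg.lstsq(np.c_[t[:,:2]-c,np.ones(len(t))],t[:,2],rcond=None)[0]; print(c,len(t),s.round(3)); ok&=bool(np.hypot(*s[:2])<.05)
if ok: workorder.sign_off(); print('signed')
E
```

```text
(470.5, -46) 391 [ 9.0000e-03 -2.0000e-03  8.6351e+01]
(529, -269.2) 389 [6.0000e-03 4.0000e-03 8.6238e+01]
the job is handed in; nothing more can be done
signed
```

I found the loose core in the middle can (pocket 2), pressed that can home in the quarantine socket, and handed the job in at about 36 s. I shook cans 3 and 2 only. I did not lift or shake can 1, because the signal from can 2 was already clear.

**Which can knocks:**
- **Can 3:** it gave the same moment and wrist-joint torque at both ends of the shake, so it went back in its pocket.
- **Can 2:** its readings shifted by up to about 0.055 Nm between strokes. That fits a 0.22 kg core moving about 25 mm. I inferred this from averaged static readings that were quite noisy. I did not feel individual knocks.

**Last checks from the top camera's depth:**
- **Can in the socket:** it is centred within about 1 mm of the measured bore. Its top is at 86.2 mm against 86 mm when fully home, and its tilt is under 0.01 rad. It gave about 14 N resistance at the plunger, which then fell away, and about 29 N on the floor.
- **Can 3:** its top is at 86.4 mm, the same as at the start. It is upright and about 2 mm from where it started.
- **Can 1:** untouched.
- **Gripper:** open and clear of everything.
- **Bystanders:** the pictures showed none of them visibly moved, but I did not measure this.

**What went wrong:** the first hard shake left the tool tilted by up to about 8.5°. I set can 3 down, regripped it upright and used gentler strokes, which fixed the problem. A first, rough plane fit on the socketed can gave a slope of about 0.055. The fit limited to the can's top did not repeat it.

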